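# Press a gear's bush home with bench locking pliers

## Task

Slide the gear along the plate, gently, until it rests against both pins under the open jaw. Press the black handle down until the pliers snap over centre and stay locked on the bush by themselves, pushing it fully home, and take your hand off the handle. Then press the red lever down to release the pliers so that they spring wide open, let the lever come back up, and leave the gear at the pins and the things around undisturbed; push lightly throughout.

Things in the scene. Friction and masses are not known exactly. Their poses are not given: they have to be found in the camera images.
- clamp: Blue and steel locking pliers standing on a dark steel base plate (430 x 110 x 12 mm) bolted to the bench. Origin: centre of the plate's underside. x runs along the pliers: jaw and gear towards +x, black handle and red lever towards -x; y across, z up. The open jaw reaches over the seat as far as x = 112 mm; its tip stands up to 105 mm above the bench.
- seat (a point): Nominal centre of the seated gear: clamp frame x 100, y 0, z 20 mm. The gear is seated when it touches both steel pins (10 mm thick, 19 mm tall, axes 32 mm to -x of the gear's centre and 32 mm to each side) of the brass stop under the jaw. The stop was reset by hand and truly stands anywhere up to 10 mm either way along clamp x: feel for it. It does not give.
- gear_center (a point): Steel gear, 80 mm across, 16 mm thick, flat on the base plate, 0.3 to 0.6 kg; on it a hub (42 mm wide, 4 mm tall) with a copper bush (collar 30 mm). Point: its centre, half-way up the 16 mm. It starts 30 to 75 mm from the pins on their +x side (clamp frame), within 12 mm of the middle line. Slides easily along clamp -x; push with less than 20 N and do not lift it.
- bush (a joint): How far the bush is pressed into the gear, m: 0 = 5 mm proud, 0.005 = home, its collar down on the hub. It takes some 36 N, more than the fingers may use on the gear (20 N); the jaw does it.
- handle (a joint): Black handle, rad: 0 = open (points up at 44 degrees), 0.66 = dead centre, 0.77 = level, at its stop and locked. A spring opens it if let go before dead centre. Closing takes up to about 10 N square to the handle at its end, most at 0.25 to 0.45 rad, then less; past dead centre it snaps shut and stays. Never press it with more than 30 N.
- handle_pivot (a point): The handle's hinge pin: clamp x +35, y 0, 100 mm above the bench. The handle turns about the clamp's y axis.
- handle_end (a point): Where to press the handle: middle of its upper face, 155 mm from the hinge along the handle, 7 mm above its middle line, 15 mm short of its end. The grip is 26 mm wide, 14 mm thick. The point moves with the handle; closed it is at clamp x -120 mm, 107 mm above the bench. Nothing stands above it.
- release (a joint): Red release lever, rad: 0 = up at rest, grows as its outer end is pressed down, 0.46 at its stop. With the pliers locked it meets the handle almost at once and throws it open at about 0.1 to 0.35 rad; it takes some 2 to 6 N. A spring lifts it again when let go. Never press it with more than 25 N.
- release_pad (a point): Where to press the red lever: top middle of its paddle (40 mm long, 30 wide, 8 thick), at rest at clamp x -187 mm, 72 mm above the bench, beyond the closed handle's end. The lever's hinge is 92 mm from it towards clamp +x, 4 mm lower; at the lever's stop the point has sunk by about 41 mm.
- spare_gear_mid (a point): Bystander: a loose small gear, 52 mm across and 14 mm thick, lying beside the plate. Point: its centre. Leave alone.
- fitting_mid (a point): Bystander: a loose blue hose fitting, 32 mm across and 45 mm tall, standing beside the plate. Point: half-way up its axis. Leave alone.
- wrench_grip (a point): Bystander: a loose steel wrench, 160 mm long, lying flat on the robot's side of the plate. Point: on its handle. Leave alone.
Things that resemble listed ones, but are neither listed nor needed, are in the scene too. Leave any turquoise or yellow look-alike of the part that bears gear_center alone.

How it is judged:
By the outcome, as a careful person would: the job done as asked, in the order asked, and still so for the second after the job is handed in, with the robot touching nothing.
It also fails if it takes over 67 s, if anything falls off the work surface, if the arm or the gripper's body presses on something with over 40 N, if the wrist force passes 120 N, or if a joint passes its speed limit or range.

## Robot

A 6-joint arm with a two-finger parallel gripper is mounted at the origin on the work surface. World frame = base frame: x ahead of the robot, y to its left, z up, the work surface at z = 0. Lengths are in mm, angles in degrees, forces in N, time in s.
With the tool pointing down it reaches from about 300 to 850 mm from the base axis. Payload 4.2 kg.
Tool frame: the origin (TCP) lies at the very end of the fingers, on their centre line; the grasp point (between the pads) lies 19 mm behind it (env.grasp_offset is the distance from the TCP to the grasp point, in mm); z points along the fingers, y is the line along which they close (so a half turn about z gives the same grasp; the last joint's range is limited). The gripper opens to 91 mm and grips with 3 to 60 N. Pads are 32 mm wide; open, the fingers measure 118 mm over their backs; the gripper's body (76 mm by 178 mm) begins 60 mm behind the grasp point.
Start: joints at [-65.26, 18.312, 89.639, -0, 72.044, -1.146], TCP at [251.042, -517.321, 213.976] pointing down, gripper open.
Joint ranges: [-177.97, 177.97], [-48.28, 115.42], [12.27, 149.76], [-77.06, 257.06], [2.81, 150.46], [-146.56, 146.56]. Speed limits (degrees/s): [147.25, 147.25, 180, 180, 180, 180].

## Interface

Orientations are given as [roll, pitch, yaw] about the fixed x, y, z axes, in that order (R = Rz(yaw) Ry(pitch) Rx(roll)).
In Python, from workcell import env gives the robot as it stands. The module is installed in compiled form; this text tells all that it offers.
- The arm moves only by the tool send_rows, never from a script. Its argument "motion" is a list of rows, each an object of numbers: "tx", "ty", "tz": the shift along the tool's x, y, z in units of 500 mm (1.0 is 500 mm); "rx", "ry", "rz": the turn, a rotation vector about the tool's x, y, z in units of 30 degrees (1.0 is 30 degrees); "gripper": the closure, from -1 (fully open) to 1 (shut). In form: [{"tx": .., "ty": .., "tz": .., "rx": .., "ry": .., "rz": .., "gripper": ..}, ...]. A call has 1 to 12 rows; each row shifts and turns the commanded pose from where the row before left it, along the tool's axes as they then stand; what a row does not reach is not made up. A row lasts 1/8 s, in which the tool goes at most 62.5 mm and 10.7 degrees, less where a joint would pass 70% of its speed; a pose out of reach is approached as far as the arm can. A call with a number of a shift or a turn outside -1 to 1 is refused whole. A call with a gripper value outside its range is refused whole. The fingers move at their own pace and stop on an object; "grip_force" is the grip in N (left out, the last holds). Time passes only in rows, so rows that do not move let the fingers close. It gives the time, the measured TCP pose, the force, the opening and the grip force at its end, in the units of the state.
- env.state(): the state, without advancing time (a new reading comes with each control period).
- env.grab_frame(name): name is "side" or "top"; returns a dict with "frame" (480x640x3 uint8, red, green, blue), "vertical_fov" (degrees; the focal length in pixels is half the picture's height over the tangent of half this angle, whatever the lens; pixels are square), "cx", "cy" (the principal point, pixels), "k1" (the pictures are not rectified: a ray, as slopes to the right and down, at radius r is drawn at 1 + k1 r^2 times it, then the intrinsics apply), "rvec" (rotation vector, rad) and "tvec" (3), from world to camera coordinates, as OpenCV has them. Camera axes: x right, y down, z forward; pixel columns grow to the right and rows downward; lengths in mm; the calibration is good to about 2 mm. A picture is of the moment at which its call begins. There is no depth.
- env.job_done(): hands the job in; it is judged then, once.
The state is a dict: "time_s": time; "qpos": joint angles; "qvel": joint speeds; "effort": joint torques, N m; "ee_pos": TCP position; "ee_rot": TCP orientation; "force": force on the tool from outside, world axes, zero at the start; "torque": the same for the moment, N m; "gripper_width": finger opening in mm; "gripper_force": force on a finger pad.
Only numpy, scipy, OpenCV 4.12 (cv2) and the standard library are available. Lean on these libraries where they do the work, as an engineer would, in place of code of your own. Each camera call takes 0.05 s, during which the arm holds its last target. There are 200 camera calls.

## Working session

There is one attempt and no reset: what is moved stays moved. The work goes in short steps, Python scripts to look and compute and a tool call to move; the robot and the scene stay as the last step left them, time stands still between calls to the robot, and variables do not carry over. Pictures are saved under pics/ and viewed, at most 10 in all, crops included, and the job is handed in when it is done.

Besides the shell and the picture viewer there is one more tool, called after "Emit:" in YAML: its name, and indented under it one key for each argument. send_rows: Moves the arm, as the interface text tells. Shifts and turns lie within -1 to 1; 1 stands for 500 mm of shift or 30 degrees of turn. Its arguments: {"type":"object","properties":{"motion":{"type":"array"},"grip_force":{"type":"number"}},"required":["motion"]}

```bash
mkdir -p pics
cat > h.py <<'E'
import numpy as np, cv2
from workcell import env
def grab(n,f=None):
    d=env.grab_frame(n)
    if f: cv2.imwrite('pics/'+f,d['frame'][:,:,::-1])
    return d
def cam(d):
    f=240/np.tan(np.radians(d['vertical_fov'])/2)
    K=np.array([[f,0,d['cx']],[0,f,d['cy']],[0,0,1.]])
    return K,np.array([d['k1'],0,0,0.]),np.array(d['rvec'],float),np.array(d['tvec'],float)
def ray(d,uv):
    K,D,r,t=cam(d); R=cv2.Rodrigues(r)[0]
    p=cv2.undistortPoints(np.array([[uv]],float),K,D)[0,0]
    return -R.T@t, R.T@np.array([p[0],p[1],1.])
def onz(d,uv,z):
    c,v=ray(d,uv); return c+v*(z-c[2])/v[2]
def proj(d,P):
    K,D,r,t=cam(d); return cv2.projectPoints(np.array(P,float).reshape(-1,1,3),r,t,K,D)[0][:,0]
E
python3 - <<'E'
from h import *
for n in('side','top'):
    d=grab(n,n+'0.png'); print(n,d['vertical_fov'],d['k1'],ray(d,(320,240)))
print(env.state())
E
```

```text
side 44.04291507757356 -0.03718981443883828 (array([381.69950078, 577.46176188, 711.56988753]), array([ 0.22632442, -0.71529012, -0.66130835]))
top 46.3951527431937 -0.15981988305604816 (array([488.74856187, -45.02305247, 953.4926176 ]), array([ 0.08308451,  0.01479173, -0.9966054 ]))
{'time_s': 0.1, 'qpos': array([-6.52603076e+01,  1.83496343e+01,  8.96986852e+01,  2.84638876e-05,
        7.20423091e+01, -1.14689021e+00]), 'qvel': array([ 0.02065288, -0.06233464, -0.10468118,  0.10201875,  0.03267969,
       -0.05015708]), 'effort': array([ 1.10839886e-03, -4.13332093e+01, -2.32509416e+01,  7.28879892e-02,
        4.21626563e-02, -6.48973355e-05]), 'ee_pos': array([ 250.85021436, -516.91403842,  213.1926859 ]), 'ee_rot': array([-1.79909390e+02, -1.84105017e-03,  2.58865724e+01]), 'force': array([ 0.91148722, -0.02652174, -0.32493374]), 'torque': array([-0.02103277, -0.0203809 ,  0.00717209]), 'gripper_force': 0.0, 'gripper_width': 91.08792742121827}
```

View pics/side0.png

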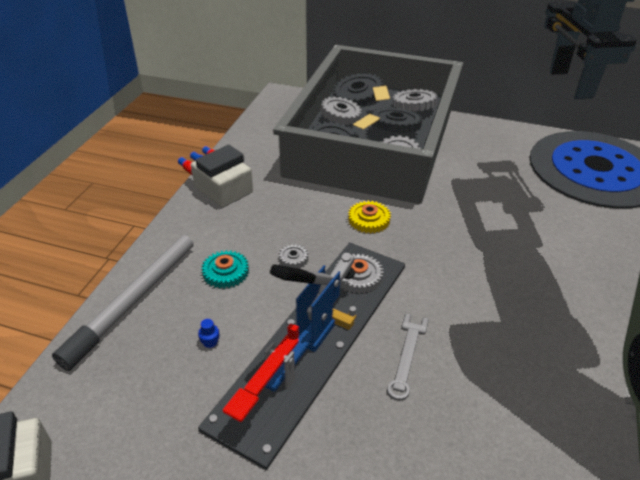

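View pics/top0.png

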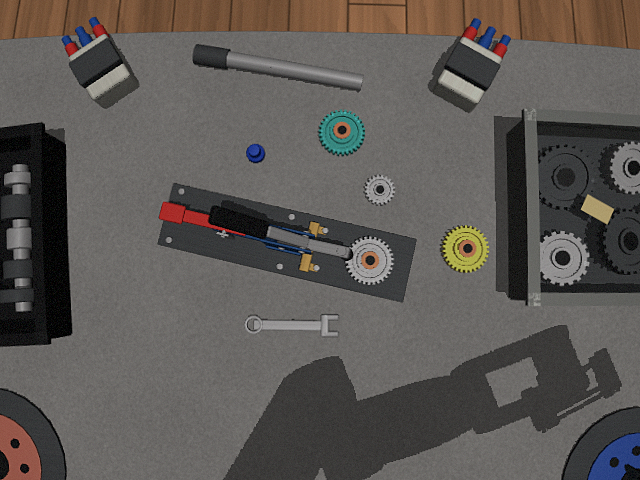

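The top view shows the plate corners at about (176,183), (416,240), (403,301) and (158,243). The gear hub is at (370,260), the red paddle at (172,212) and the stop pins near (325,230) and (314,267).

Run:
```python
from h import *
d=grab('top')
C=np.array([onz(d,p,12) for p in [(176,183),(416,240),(403,301),(158,243)]])
print(C.round(1))
print('len',np.linalg.norm(C[0]-C[1]),np.linalg.norm(C[2]-C[3]),np.linalg.norm(C[0]-C[3]),np.linalg.norm(C[1]-C[2]))
o=C.mean(0); a=(C[1]+C[2]-C[0]-C[3]);th=np.arctan2(a[1],a[0]); print('o',o,'yaw',np.degrees(th))
ex=np.array([np.cos(th),np.sin(th),0]); ey=np.array([-ex[1],ex[0],0])
for n,p,z in[('gearhub',(370,260),33),('gear_edge',(370,261),28),('pad',(172,212),72),('pinL',(325,230),31),('pinR',(316,268),31),('handleend',(212,215),210),('wrenchL',(254,325),5),('wrenchR',(337,325),5),('fit',(256,152),45),('spare',(379,190),14),('yel',(465,249),28)]:
    w=onz(d,p,z); v=w-o; print(n,w.round(1),'clamp',round(v@ex,1),round(v@ey,1))
s=grab('side')
f=lambda x,y,z:[o[0]+x*ex[0]+y*ey[0],o[1]+x*ex[1]+y*ey[1],z]
P=[f(-215,-55,12),f(-215,55,12),f(215,-55,12),f(215,55,12),f(-187,0,72)]
print('side',proj(s,P).round(0).tolist(),'top',proj(d,P).round(0).tolist())
im=cv2.resize(d['frame'][170:320,150:430],None,fx=2.85,fy=2.85,interpolation=cv2.INTER_CUBIC);cv2.imwrite('pics/topc.png',im[:,:,::-1])
```

```text
[[ 661.1  219.6   12. ]
 [ 570.3 -193.6   12. ]
 [ 467.1 -172.4   12. ]
 [ 556.7  246.2   12. ]]
len 423.0482135412712 428.0670914114869 107.72843145851165 105.3644226835039
o [563.78221698  24.95031569  12.        ] yaw -102.23717438392464
gearhub [ 534.  -114.3   33. ] clamp 142.4 0.4
gear_edge [ 532.6 -114.7   28. ] clamp 143.1 -0.9
pad [602.7 206.9  72. ] clamp -186.1 -0.5
pinL [582.4 -39.3  31. ] clamp 58.8 31.8
pinR [519.3 -25.7  31. ] clamp 58.9 -32.8
handleend [581.7 112.2 210. ] clamp -89.1 -1.0
wrenchL [421.8  77.6   5. ] clamp -21.3 -149.9
wrenchR [424.8 -62.4   5. ] clamp 114.8 -117.3
fit [709.1  77.9  45. ] clamp -82.5 130.8
spare [ 654.3 -129.7   14. ] clamp 132.0 121.3
yel [ 555.3 -274.    28. ] clamp 294.0 55.1
side [[265.0, 464.0], [197.0, 424.0], [406.0, 261.0], [349.0, 240.0], [239.0, 401.0]] top [[158.0, 244.0], [174.0, 182.0], [404.0, 303.0], [418.0, 239.0], [172.0, 212.0]]
```

View pics/topc.png

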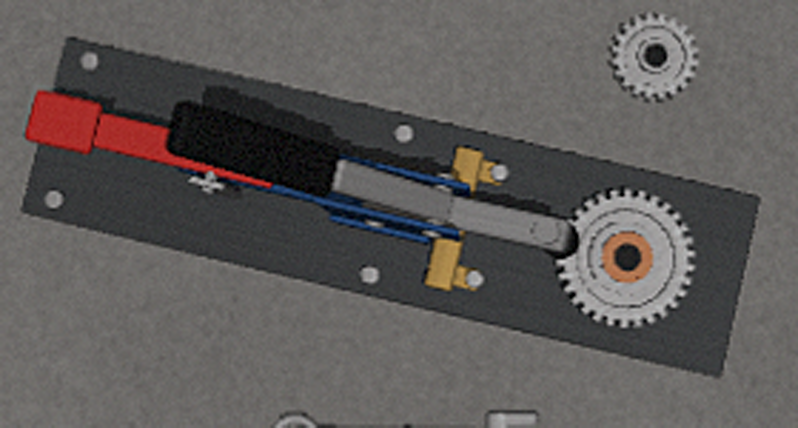

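The stop stands about 9 mm to -x of nominal: the pins are at clamp x≈59, so the seat should be near x≈91. The gear is at x≈142, y≈0. First I'll turn the tool, close the fingers and tilt 15°.

Emit:
send_rows:
  motion:
    - {"rz":-0.29,"gripper":1}
    - {"rz":-0.29,"gripper":1}
    - {"rz":-0.29,"gripper":1}
    - {"rz":-0.29,"gripper":1}
    - {"rz":-0.29,"gripper":1}
    - {"rz":-0.28,"gripper":1}
    - {"ry":0.25,"gripper":1}
    - {"ry":0.25,"gripper":1}
    - {"gripper":1}
  grip_force: 10

```text
invalid input at $.motion[0]: expected keys tx, ty, tz, rx, ry, rz, gripper
```

```bash
cat >> h.py <<'E'
from scipy.spatial.transform import Rotation as Rn
O=np.array([563.8,25,0]); T=np.radians(-102.24)
M=np.array([[np.cos(T),-np.sin(T),0],[np.sin(T),np.cos(T),0],[0,0,1]])
def plan(*tg):
    """tg: (clamp xyz, tilt or None). prints shift (tool frame, before turning) and turn, row units"""
    s=env.state(); R=Rn.from_euler('xyz',s['ee_rot'],degrees=True).as_matrix(); p=s['ee_pos']
    print('t',round(s['time_s'],2),'clampTCP',(M.T@(p-O)).round(1),'F',(M.T@s['force']).round(1),'w',round(s['gripper_width'],1),'z',(M.T@R[:,2]).round(3),'q',s['qpos'].round(0))
    for c,t in tg:
        q=O+M@np.array(c,float); a=np.radians(t)
        G=M@np.array([[-np.cos(a),0,-np.sin(a)],[0,1,0],[np.sin(a),0,-np.cos(a)]])
        print(c,t,'shift',(R.T@(q-p)/500).round(3),'turn',(Rn.from_matrix(R.T@G).as_rotvec(degrees=True)/30).round(3))
        p,R=q,G
E
python3 -c "
from h import *
plan(((210,0,200),15),((210,0,60),15),((210,0,19),15))"
```

```text
t 0.2 clampTCP [ 596.1 -190.8  213.5] F [0.5 0.9 0.5] w 91.3 z [-0.001 -0.001 -1.   ] q [-65.  18.  90.   0.  72.  -1.]
(210, 0, 200) 15 shift [ 0.777 -0.372  0.027] turn [ 0.225  0.464 -1.719]
(210, 0, 60) 15 shift [-0.072  0.     0.27 ] turn [0. 0. 0.]
(210, 0, 19) 15 shift [-0.021  0.     0.079] turn [0. 0. 0.]
```

Emit:
send_rows:
  motion:
    - {"tx":0,"ty":0,"tz":0,"rx":0,"ry":0,"rz":-0.29,"gripper":1}
    - {"tx":0,"ty":0,"tz":0,"rx":0,"ry":0,"rz":-0.29,"gripper":1}
    - {"tx":0,"ty":0,"tz":0,"rx":0,"ry":0,"rz":-0.29,"gripper":1}
    - {"tx":0,"ty":0,"tz":0,"rx":0,"ry":0,"rz":-0.29,"gripper":1}
    - {"tx":0,"ty":0,"tz":0,"rx":0,"ry":0,"rz":-0.29,"gripper":1}
    - {"tx":0,"ty":0,"tz":0,"rx":0,"ry":0,"rz":-0.28,"gripper":1}
    - {"tx":0,"ty":0,"tz":0,"rx":0,"ry":0.25,"rz":0,"gripper":1}
    - {"tx":0,"ty":0,"tz":0,"rx":0,"ry":0.25,"rz":0,"gripper":1}
    - {"tx":0,"ty":0,"tz":0,"rx":0,"ry":0,"rz":0,"gripper":1}
  grip_force: 10

```text
time_s: 1.32
ee_pos: [250.3, -518.7, 212.3]
ee_rot: [-179.9, -15.0, 77.6]
force: [-0.1, 1.0, -0.6]
gripper_width: 3.9
gripper_force: 0.0
```

```bash
python3 -c "
from h import *
plan(((210,0,200),15),((210,0,60),15),((210,0,19),15))"
```

```text
t 1.32 clampTCP [ 597.8 -191.1  212.3] F [-0.9 -0.3 -0.6] w 3.9 z [-0.26  -0.001 -0.966] q [-70.  25.  81.   8.  87. -59.]
(210, 0, 200) 15 shift [0.743 0.381 0.225] turn [-0.002 -0.002 -0.004]
(210, 0, 60) 15 shift [-0.072  0.     0.27 ] turn [0. 0. 0.]
(210, 0, 19) 15 shift [-0.021  0.     0.079] turn [0. 0. 0.]
```

Emit:
send_rows:
  motion:
    - {"tx":0.074,"ty":0.038,"tz":0.0225,"rx":0,"ry":0,"rz":0,"gripper":1}
    - {"tx":0.074,"ty":0.038,"tz":0.0225,"rx":0,"ry":0,"rz":0,"gripper":1}
    - {"tx":0.074,"ty":0.038,"tz":0.0225,"rx":0,"ry":0,"rz":0,"gripper":1}
    - {"tx":0.074,"ty":0.038,"tz":0.0225,"rx":0,"ry":0,"rz":0,"gripper":1}
    - {"tx":0.074,"ty":0.038,"tz":0.0225,"rx":0,"ry":0,"rz":0,"gripper":1}
    - {"tx":0.074,"ty":0.038,"tz":0.0225,"rx":0,"ry":0,"rz":0,"gripper":1}
    - {"tx":0.074,"ty":0.038,"tz":0.0225,"rx":0,"ry":0,"rz":0,"gripper":1}
    - {"tx":0.074,"ty":0.038,"tz":0.0225,"rx":0,"ry":0,"rz":0,"gripper":1}
    - {"tx":0.074,"ty":0.038,"tz":0.0225,"rx":0,"ry":0,"rz":0,"gripper":1}
    - {"tx":0.077,"ty":0.039,"tz":0.0225,"rx":0,"ry":0,"rz":0,"gripper":1}
    - {"tx":0,"ty":0,"tz":0,"rx":0,"ry":0,"rz":0,"gripper":1}
    - {"tx":0,"ty":0,"tz":0,"rx":0,"ry":0,"rz":0,"gripper":1}

```text
time_s: 2.82
ee_pos: [518.7, -178.1, 201.6]
ee_rot: [180.0, -14.9, 77.8]
force: [0.3, -0.8, -0.8]
gripper_width: 0.4
gripper_force: 0.0
```

```bash
python3 -c "
from h import *
plan(((212,0,50),15),((212,0,19),15))"
```

```text
t 2.83 clampTCP [208.1  -1.  201.6] F [ 0.7  0.5 -0.8] w 0.4 z [-0.258 -0.    -0.966] q [-29.  18.  93.  15.  73. -22.]
(212, 0, 50) 15 shift [-0.086  0.002  0.291] turn [-0.     0.003  0.003]
(212, 0, 19) 15 shift [-0.016  0.     0.06 ] turn [0. 0. 0.]
```

Emit:
send_rows:
  motion:
    - {"tx":-0.022,"ty":0.002,"tz":0.073,"rx":0,"ry":0,"rz":0,"gripper":1}
    - {"tx":-0.022,"ty":0,"tz":0.073,"rx":0,"ry":0,"rz":0,"gripper":1}
    - {"tx":-0.021,"ty":0,"tz":0.073,"rx":0,"ry":0,"rz":0,"gripper":1}
    - {"tx":-0.021,"ty":0,"tz":0.072,"rx":0,"ry":0,"rz":0,"gripper":1}
    - {"tx":-0.008,"ty":0,"tz":0.03,"rx":0,"ry":0,"rz":0,"gripper":1}
    - {"tx":-0.008,"ty":0,"tz":0.028,"rx":0,"ry":0,"rz":0,"gripper":1}
    - {"tx":0,"ty":0,"tz":0,"rx":0,"ry":0,"rz":0,"gripper":1}
    - {"tx":0,"ty":0,"tz":0,"rx":0,"ry":0,"rz":0,"gripper":1}

```text
time_s: 3.82
ee_pos: [520.2, -183.1, 20.7]
ee_rot: [179.9, -15.0, 77.8]
force: [-0.2, -0.2, 0.4]
gripper_width: 0.4
gripper_force: 0.0
```

```bash
python3 -c "
from h import *
grab('side','s1.png')
plan(((202,0,19),15))"
```

```text
t 3.88 clampTCP [212.6   1.5  20.7] F [ 0.2  0.8 -0.4] w 0.6 z [-0.258  0.002 -0.966] q [-29.  29. 105.  19.  51. -29.]
(202, 0, 19) 15 shift [ 0.02  -0.003  0.009] turn [0.004 0.001 0.002]
```

View pics/s1.png

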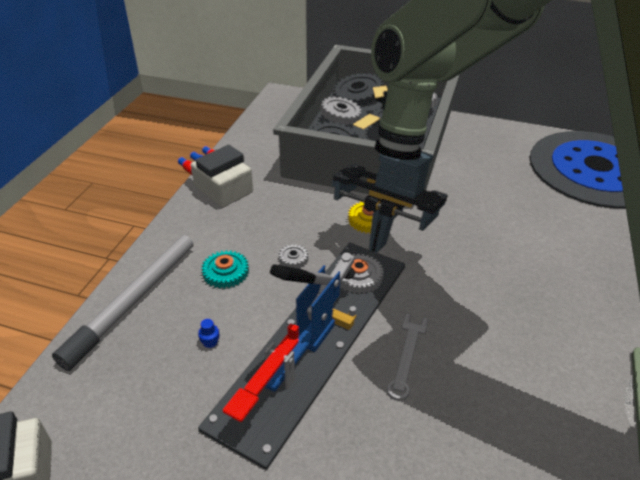

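The closed fingers (around (380,240)) stand just beyond the gear on its +x side, with everything else clear. Now the gentle push.

Emit:
send_rows:
  motion:
    - {"tx":0.008,"ty":-0.002,"tz":0.003,"rx":0,"ry":0,"rz":0,"gripper":1}
    - {"tx":0.008,"ty":-0.001,"tz":0.003,"rx":0,"ry":0,"rz":0,"gripper":1}
    - {"tx":0.008,"ty":0,"tz":0.002,"rx":0,"ry":0,"rz":0,"gripper":1}
    - {"tx":0.006,"ty":0,"tz":0.002,"rx":0,"ry":0,"rz":0,"gripper":1}
    - {"tx":0.006,"ty":0,"tz":0.0015,"rx":0,"ry":0,"rz":0,"gripper":1}
    - {"tx":0.006,"ty":0,"tz":0.0015,"rx":0,"ry":0,"rz":0,"gripper":1}
    - {"tx":0.006,"ty":0,"tz":0.0015,"rx":0,"ry":0,"rz":0,"gripper":1}
    - {"tx":0.006,"ty":0,"tz":0.0015,"rx":0,"ry":0,"rz":0,"gripper":1}

```text
time_s: 4.88
ee_pos: [524.0, -154.8, 19.0]
ee_rot: [180.0, -15.0, 77.8]
force: [-0.1, -3.0, 1.4]
gripper_width: 1.0
gripper_force: 1.6
```

```bash
python3 -c "
from h import *
plan(((160,0,19),15),((146,0,19),15))"
```

```text
t 4.88 clampTCP [184.1  -0.8  19. ] F [3.  0.6 1.4] w 1.0 z [-0.259  0.    -0.966] q [-27.  29. 107.  19.  50. -27.]
(160, 0, 19) 15 shift [0.047 0.002 0.012] turn [0.    0.    0.001]
(146, 0, 19) 15 shift [ 0.027 -0.     0.007] turn [0. 0. 0.]
```

Emit:
send_rows:
  motion:
    - {"tx":0.006,"ty":0.001,"tz":0.0015,"rx":0,"ry":0,"rz":0,"gripper":1}
    - {"tx":0.006,"ty":0,"tz":0.0015,"rx":0,"ry":0,"rz":0,"gripper":1}
    - {"tx":0.006,"ty":0,"tz":0.0015,"rx":0,"ry":0,"rz":0,"gripper":1}
    - {"tx":0.006,"ty":0,"tz":0.0015,"rx":0,"ry":0,"rz":0,"gripper":1}
    - {"tx":0.006,"ty":0,"tz":0.0015,"rx":0,"ry":0,"rz":0,"gripper":1}
    - {"tx":0.006,"ty":0,"tz":0.0015,"rx":0,"ry":0,"rz":0,"gripper":1}
    - {"tx":0.006,"ty":0,"tz":0.0015,"rx":0,"ry":0,"rz":0,"gripper":1}
    - {"tx":0.006,"ty":0,"tz":0.0015,"rx":0,"ry":0,"rz":0,"gripper":1}

```text
time_s: 5.88
ee_pos: [529.5, -130.4, 19.3]
ee_rot: [-180.0, -15.0, 77.8]
force: [-0.6, -1.9, -0.8]
gripper_width: 0.3
gripper_force: 0.9
```

```bash
python3 -c "
from h import *
d=grab('top','t2.png'); cv2.imwrite('pics/t2.png',cv2.resize(d['frame'][170:320,200:430],None,fx=3,fy=3,interpolation=cv2.INTER_CUBIC)[:,:,::-1])
plan(((146,0,19),15))"
```

```text
t 5.92 clampTCP [158.8  -0.6  19.3] F [ 0.9 -0.5 -1. ] w 0.6 z [-0.259 -0.001 -0.966] q [-24.  29. 107.  20.  49. -25.]
(146, 0, 19) 15 shift [0.024 0.001 0.007] turn [-0.001 -0.001  0.001]
```

View pics/t2.png

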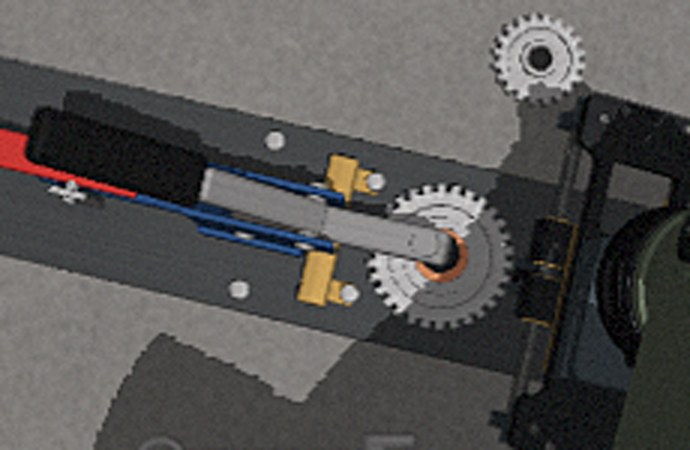

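The gear, at about (441,256) in this crop, is roughly 10 mm from the pins and well centred. I'll creep from here.

Emit:
send_rows:
  motion:
    - {"tx":0.003,"ty":0.001,"tz":0.001,"rx":0,"ry":0,"rz":0,"gripper":1}
    - {"tx":0.003,"ty":0,"tz":0.001,"rx":0,"ry":0,"rz":0,"gripper":1}
    - {"tx":0.003,"ty":0,"tz":0.0007,"rx":0,"ry":0,"rz":0,"gripper":1}
    - {"tx":0.003,"ty":0,"tz":0.0007,"rx":0,"ry":0,"rz":0,"gripper":1}
    - {"tx":0.002,"ty":0,"tz":0.0005,"rx":0,"ry":0,"rz":0,"gripper":1}

```text
time_s: 6.55
ee_pos: [531.7, -123.7, 19.3]
ee_rot: [180.0, -15.0, 77.8]
force: [-1.1, -1.7, -0.3]
gripper_width: 0.9
gripper_force: 1.0
```

Emit:
send_rows:
  motion:
    - {"tx":0.002,"ty":0,"tz":0.0005,"rx":0,"ry":0,"rz":0,"gripper":1}
    - {"tx":0.002,"ty":0,"tz":0.0005,"rx":0,"ry":0,"rz":0,"gripper":1}

```text
time_s: 6.8
ee_pos: [532.1, -121.7, 19.3]
ee_rot: [-180.0, -15.0, 77.8]
force: [-0.3, -1.1, -1.3]
gripper_width: 0.4
gripper_force: 0.9
```

Emit:
send_rows:
  motion:
    - {"tx":0.002,"ty":0,"tz":0.0005,"rx":0,"ry":0,"rz":0,"gripper":1}
    - {"tx":0.002,"ty":0,"tz":0.0005,"rx":0,"ry":0,"rz":0,"gripper":1}

```text
time_s: 7.05
ee_pos: [532.5, -119.7, 19.3]
ee_rot: [-180.0, -15.0, 77.8]
force: [-0.6, -1.1, -1.2]
gripper_width: 0.5
gripper_force: 0.9
```

Emit:
send_rows:
  motion:
    - {"tx":0.002,"ty":0,"tz":0.0005,"rx":0,"ry":0,"rz":0,"gripper":1}
    - {"tx":0.0015,"ty":0,"tz":0.0004,"rx":0,"ry":0,"rz":0,"gripper":1}

```text
time_s: 7.3
ee_pos: [533.2, -118.3, 19.3]
ee_rot: [179.9, -15.0, 77.8]
force: [-0.3, -3.4, -1.9]
gripper_width: 0.4
gripper_force: 1.8
```

Emit:
send_rows:
  motion:
    - {"tx":0.002,"ty":0,"tz":0.0005,"rx":0,"ry":0,"rz":0,"gripper":1}
    - {"tx":0.0015,"ty":0,"tz":0.0004,"rx":0,"ry":0,"rz":0,"gripper":1}

```text
time_s: 7.55
ee_pos: [533.6, -117.9, 19.3]
ee_rot: [179.9, -14.8, 77.9]
force: [-1.2, -9.5, 0.4]
gripper_width: 0.4
gripper_force: 4.6
```

```bash
python3 -c "
from h import *
d=grab('top'); cv2.imwrite('pics/t3.png',cv2.resize(d['frame'][190:300,260:400],None,fx=5,fy=5,interpolation=cv2.INTER_CUBIC)[:,:,::-1])
plan(((146,0,19),15))"
```

```text
t 7.6 clampTCP [146.1   0.7  19.3] F [ 7.9  0.6 -0.7] w 0.1 z [-0.256  0.002 -0.967] q [-23.  28. 108.  20.  48. -24.]
(146, 0, 19) 15 shift [ 0.    -0.001  0.001] turn [0.003 0.006 0.004]
```

View pics/t3.png

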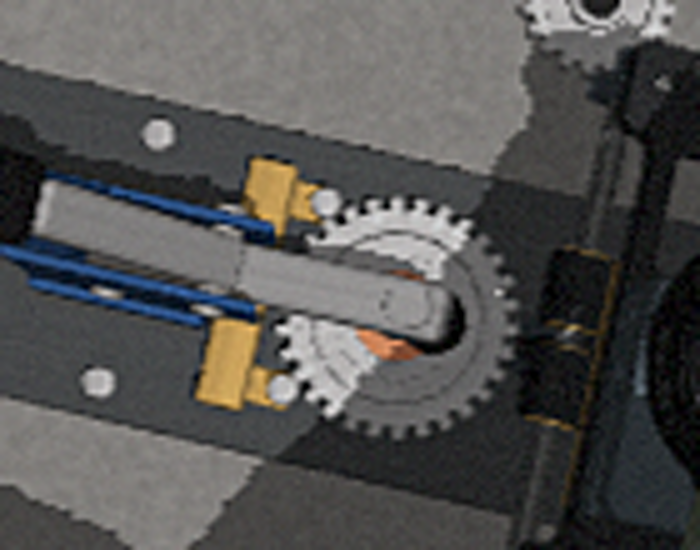

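Stalled at 9.5 N, exactly where the pins were predicted. The gear centre (399,318) is about equally far from both pins, (326,202) and (283,387). One tiny nudge to settle it, then I'll back away.

Emit:
send_rows:
  motion:
    - {"tx":0.001,"ty":0,"tz":0.0002,"rx":0,"ry":0,"rz":0,"gripper":1}
    - {"tx":0,"ty":0,"tz":0,"rx":0,"ry":0,"rz":0,"gripper":1}

```text
time_s: 7.85
ee_pos: [533.6, -117.9, 19.3]
ee_rot: [179.9, -14.8, 77.9]
force: [-1.7, -9.0, -1.9]
gripper_width: 0.8
gripper_force: 4.7
```

Emit:
send_rows:
  motion:
    - {"tx":-0.006,"ty":0,"tz":-0.0016,"rx":0,"ry":0,"rz":0,"gripper":1}
    - {"tx":-0.02,"ty":0,"tz":-0.005,"rx":0,"ry":0,"rz":0,"gripper":1}
    - {"tx":-0.04,"ty":0,"tz":-0.02,"rx":0,"ry":0,"rz":0,"gripper":1}
    - {"tx":0,"ty":0,"tz":-0.1,"rx":0,"ry":0,"rz":0,"gripper":1}
    - {"tx":0,"ty":0,"tz":-0.1,"rx":0,"ry":0,"rz":0,"gripper":1}
    - {"tx":0,"ty":0,"tz":-0.1,"rx":0,"ry":0,"rz":0,"gripper":1}
    - {"tx":0,"ty":0,"tz":-0.1,"rx":0,"ry":0,"rz":0,"gripper":1}
    - {"tx":0,"ty":0,"tz":-0.1,"rx":0,"ry":0,"rz":0,"gripper":1}
    - {"tx":0,"ty":0,"tz":0,"rx":0,"ry":0,"rz":0,"gripper":1}
    - {"tx":0,"ty":0,"tz":0,"rx":0,"ry":0,"rz":0,"gripper":1}

```text
time_s: 9.1
ee_pos: [511.6, -213.1, 264.5]
ee_rot: [-179.9, -15.1, 77.8]
force: [-0.3, 0.5, 0.0]
gripper_width: 0.7
gripper_force: 0.0
```

```bash
python3 -c "
from h import *
d=grab('top'); cv2.imwrite('pics/t4.png',cv2.resize(d['frame'][190:300,260:400],None,fx=5,fy=5,interpolation=cv2.INTER_CUBIC)[:,:,::-1])
plan(((-72,0,280),15),((-72,0,280),44),((-72,0,213),44))"
```

```text
t 9.15 clampTCP [243.5  -0.7 263.9] F [ 0.1 -0.1 -1.4] w 0.4 z [-0.26  -0.003 -0.966] q [-32.  17.  86.  14.  83. -23.]
(-72, 0, 280) 15 shift [0.618 0.002 0.133] turn [-0.006 -0.002 -0.   ]
(-72, 0, 280) 44 shift [0. 0. 0.] turn [0.    0.967 0.   ]
(-72, 0, 213) 44 shift [-0.093  0.     0.096] turn [0. 0. 0.]
```

View pics/t4.png

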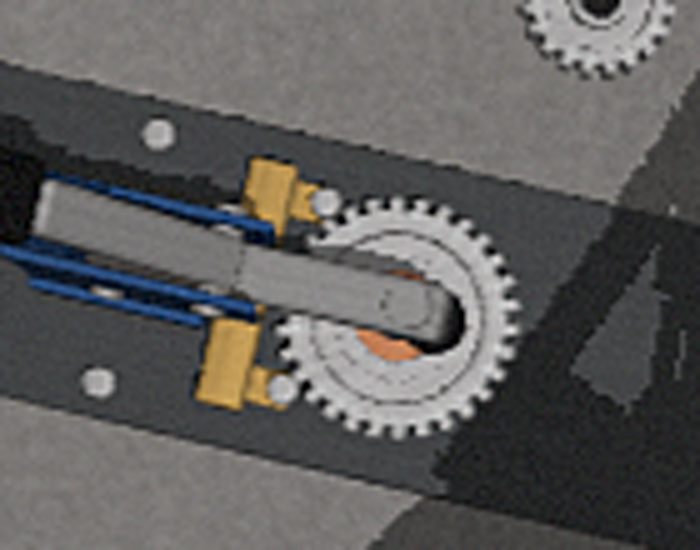

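The gear sits on both pins. Next, over to the handle.

Emit:
send_rows:
  motion:
    - {"tx":0.062,"ty":0,"tz":0.013,"rx":0,"ry":0,"rz":0,"gripper":1}
    - {"tx":0.062,"ty":0,"tz":0.013,"rx":0,"ry":0,"rz":0,"gripper":1}
    - {"tx":0.062,"ty":0,"tz":0.013,"rx":0,"ry":0,"rz":0,"gripper":1}
    - {"tx":0.062,"ty":0,"tz":0.013,"rx":0,"ry":0,"rz":0,"gripper":1}
    - {"tx":0.062,"ty":0,"tz":0.013,"rx":0,"ry":0,"rz":0,"gripper":1}
    - {"tx":0.062,"ty":0,"tz":0.013,"rx":0,"ry":0,"rz":0,"gripper":1}
    - {"tx":0.062,"ty":0,"tz":0.013,"rx":0,"ry":0,"rz":0,"gripper":1}
    - {"tx":0.062,"ty":0,"tz":0.013,"rx":0,"ry":0,"rz":0,"gripper":1}
    - {"tx":0.062,"ty":0,"tz":0.013,"rx":0,"ry":0,"rz":0,"gripper":1}
    - {"tx":0.06,"ty":0,"tz":0.013,"rx":0,"ry":0,"rz":0,"gripper":1}
    - {"tx":0,"ty":0,"tz":0,"rx":0,"ry":0,"rz":0,"gripper":1}

```text
time_s: 10.52
ee_pos: [578.1, 96.7, 280.5]
ee_rot: [-179.8, -15.0, 77.9]
force: [-0.4, -0.4, 0.0]
gripper_width: 0.4
gripper_force: 0.0
```

Emit:
send_rows:
  motion:
    - {"tx":0,"ty":0,"tz":0,"rx":0,"ry":0.24,"rz":0,"gripper":1}
    - {"tx":0,"ty":0,"tz":0,"rx":0,"ry":0.24,"rz":0,"gripper":1}
    - {"tx":0,"ty":0,"tz":0,"rx":0,"ry":0.24,"rz":0,"gripper":1}
    - {"tx":0,"ty":0,"tz":0,"rx":0,"ry":0.24,"rz":0,"gripper":1}
    - {"tx":0,"ty":0,"tz":0,"rx":0,"ry":0,"rz":0,"gripper":1}
    - {"tx":0,"ty":0,"tz":0,"rx":0,"ry":0,"rz":0,"gripper":1}

```text
time_s: 11.28
ee_pos: [579.0, 94.5, 282.4]
ee_rot: [-180.0, -43.7, 77.8]
force: [0.5, 1.2, 0.5]
gripper_width: 0.1
gripper_force: 0.0
```

```bash
python3 -c "
from h import *
grab('side','s4.png')
plan(((-58,0,228),44),((-72,0,213),44))"
```

```text
t 11.32 clampTCP [-7.150e+01  1.000e-01  2.828e+02] F [ 0.5 -0.1 -0.7] w 0.8 z [-0.691  0.    -0.723] q [-15.  17.  96.  45.  76. -18.]
(-58, 0, 228) 44 shift [-0.095 -0.     0.061] turn [-0.     0.009  0.003]
(-72, 0, 213) 44 shift [-0.001  0.     0.041] turn [0. 0. 0.]
```

View pics/s4.png

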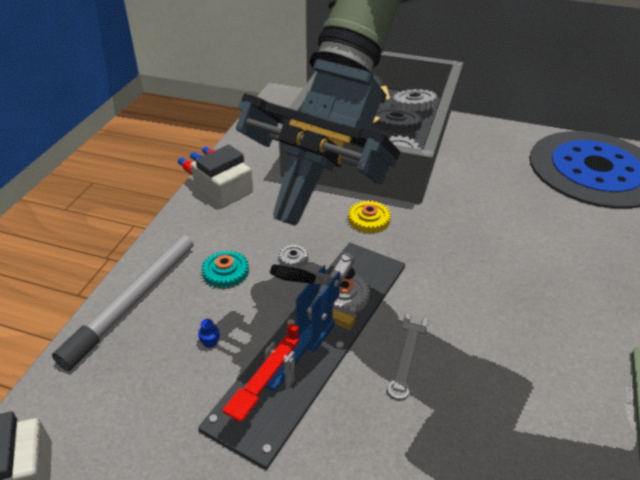

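The tool is tilted square to the raised handle, with the tip at about (285,215) above the handle grip at (292,272). I'll approach along the handle's normal.

Emit:
send_rows:
  motion:
    - {"tx":-0.032,"ty":0,"tz":0.02,"rx":0,"ry":0,"rz":0,"gripper":1}
    - {"tx":-0.032,"ty":0,"tz":0.02,"rx":0,"ry":0,"rz":0,"gripper":1}
    - {"tx":-0.031,"ty":0,"tz":0.021,"rx":0,"ry":0,"rz":0,"gripper":1}
    - {"tx":0,"ty":0,"tz":0,"rx":0,"ry":0,"rz":0,"gripper":1}
    - {"tx":0,"ty":0,"tz":0.012,"rx":0,"ry":0,"rz":0,"gripper":1}
    - {"tx":0,"ty":0,"tz":0.012,"rx":0,"ry":0,"rz":0,"gripper":1}
    - {"tx":0,"ty":0,"tz":0.008,"rx":0,"ry":0,"rz":0,"gripper":1}
    - {"tx":0,"ty":0,"tz":0.008,"rx":0,"ry":0,"rz":0,"gripper":1}

```text
time_s: 12.32
ee_pos: [579.2, 95.7, 213.1]
ee_rot: [180.0, -43.8, 77.8]
force: [0.6, -0.4, -0.2]
gripper_width: 0.5
gripper_force: 0.0
```

```bash
python3 -c "
from h import *
plan(((-72,0,213),44))"
```

```text
t 12.32 clampTCP [-72.3   0.  213.1] F [ 0.2  0.7 -0.2] w 0.5 z [-0.692 -0.    -0.722] q [-15.  20. 101.  48.  70. -25.]
(-72, 0, 213) 44 shift [-0.001 -0.    -0.   ] turn [-0.     0.007  0.002]
```

Emit:
send_rows:
  motion:
    - {"tx":0,"ty":0,"tz":0.016,"rx":0,"ry":-0.1,"rz":0,"gripper":1}
    - {"tx":0,"ty":0,"tz":0.016,"rx":0,"ry":-0.1,"rz":0,"gripper":1}
    - {"tx":0,"ty":0,"tz":0.016,"rx":0,"ry":-0.1,"rz":0,"gripper":1}
    - {"tx":0,"ty":0,"tz":0.016,"rx":0,"ry":-0.1,"rz":0,"gripper":1}

```text
time_s: 12.82
ee_pos: [583.6, 115.4, 188.8]
ee_rot: [179.9, -31.7, 77.8]
force: [-1.7, -2.7, 5.1]
gripper_width: 0.5
gripper_force: 2.2
```

Emit:
send_rows:
  motion:
    - {"tx":0,"ty":0,"tz":0.016,"rx":0,"ry":-0.1,"rz":0,"gripper":1}
    - {"tx":0,"ty":0,"tz":0.016,"rx":0,"ry":-0.1,"rz":0,"gripper":1}
    - {"tx":0,"ty":0,"tz":0.016,"rx":0,"ry":-0.1,"rz":0,"gripper":1}

```text
time_s: 13.2
ee_pos: [586.1, 127.1, 169.4]
ee_rot: [179.9, -22.8, 77.8]
force: [-4.0, -2.2, 9.4]
gripper_width: 0.2
gripper_force: 4.7
```

```bash
python3 -c "
from h import *
a=np.radians(23);plan(((35-155*np.cos(a)+7*np.sin(a),0,100+155*np.sin(a)+7*np.cos(a)),23))"
```

```text
t 13.2 clampTCP [-104.5    0.2  169.4] F [ 3.  -3.4  9.4] w 0.2 z [-0.388  0.001 -0.922] q [-1. 20. 98. 26. 60. -2.]
(np.float64(-104.94313438570333), 0, np.float64(167.0068588900045)) 23 shift [-0.001 -0.     0.005] turn [0.003 0.006 0.003]
```

Emit:
send_rows:
  motion:
    - {"tx":0,"ty":0,"tz":0.016,"rx":0,"ry":-0.1,"rz":0,"gripper":1}
    - {"tx":0,"ty":0,"tz":0.016,"rx":0,"ry":-0.1,"rz":0,"gripper":1}
    - {"tx":0,"ty":0,"tz":0.016,"rx":0,"ry":-0.1,"rz":0,"gripper":1}
    - {"tx":0,"ty":0,"tz":0.016,"rx":0,"ry":-0.1,"rz":0,"gripper":1}

```text
time_s: 13.7
ee_pos: [588.6, 137.7, 138.5]
ee_rot: [179.9, -10.9, 77.8]
force: [-1.9, 2.1, 4.8]
gripper_width: 0.0
gripper_force: 2.0
```

```bash
python3 -c "
from h import *
a=np.radians(8);plan(((35-155*np.cos(a)+7*np.sin(a),0,100+155*np.sin(a)+7*np.cos(a)),8))"
```

```text
t 13.7 clampTCP [-115.4    0.3  138.5] F [-1.7 -2.3  4.8] w 0.0 z [-0.189  0.002 -0.982] q [ 6. 22. 96. 12. 59. 13.]
(np.float64(-117.51733894822296), 0, np.float64(128.50370713000112)) 8 shift [ 0.    -0.001  0.02 ] turn [ 0.003 -0.096  0.001]
```

Emit:
send_rows:
  motion:
    - {"tx":0,"ty":0,"tz":0.012,"rx":0,"ry":-0.08,"rz":0,"gripper":1}
    - {"tx":0,"ty":0,"tz":0.011,"rx":0,"ry":-0.08,"rz":0,"gripper":1}
    - {"tx":0,"ty":0,"tz":0.01,"rx":0,"ry":-0.07,"rz":0,"gripper":1}

```text
time_s: 14.08
ee_pos: [589.0, 139.6, 121.2]
ee_rot: [179.9, -3.9, 77.8]
force: [0.1, -0.0, 1.9]
gripper_width: 0.6
gripper_force: 0.6
```

Emit:
send_rows:
  motion:
    - {"tx":0,"ty":0,"tz":0.004,"rx":0,"ry":-0.03,"rz":0,"gripper":1}
    - {"tx":0,"ty":0,"tz":0.004,"rx":0,"ry":-0.03,"rz":0,"gripper":1}

```text
time_s: 14.32
ee_pos: [588.4, 138.9, 116.6]
ee_rot: [-180.0, -2.1, 77.8]
force: [0.2, 0.5, 0.5]
gripper_width: 0.4
gripper_force: 0.2
```

Emit:
send_rows:
  motion:
    - {"tx":0,"ty":0,"tz":0.004,"rx":0,"ry":-0.03,"rz":0,"gripper":1}
    - {"tx":0,"ty":0,"tz":0.004,"rx":0,"ry":-0.03,"rz":0,"gripper":1}

```text
time_s: 14.58
ee_pos: [588.4, 138.7, 112.5]
ee_rot: [-180.0, -0.2, 77.8]
force: [0.3, 0.8, 0.6]
gripper_width: 0.5
gripper_force: 0.0
```

Emit:
send_rows:
  motion:
    - {"tx":0,"ty":0,"tz":0.004,"rx":0,"ry":0,"rz":0,"gripper":1}
    - {"tx":0,"ty":0,"tz":0.004,"rx":0,"ry":0,"rz":0,"gripper":1}
    - {"tx":0,"ty":0,"tz":0.002,"rx":0,"ry":0,"rz":0,"gripper":1}

```text
time_s: 14.95
ee_pos: [588.4, 138.8, 107.9]
ee_rot: [-180.0, -0.3, 77.8]
force: [-1.4, -1.0, 4.4]
gripper_width: 0.4
gripper_force: 2.4
```

Emit:
send_rows:
  motion:
    - {"tx":0,"ty":0,"tz":0.002,"rx":0,"ry":0,"rz":0,"gripper":1}
    - {"tx":0,"ty":0,"tz":0,"rx":0,"ry":0,"rz":0,"gripper":1}

```text
time_s: 15.2
ee_pos: [588.4, 138.8, 107.9]
ee_rot: [180.0, -0.3, 77.8]
force: [-2.1, -0.4, 6.6]
gripper_width: 0.5
gripper_force: 3.2
```

The handle is at its stop at z≈107. I'll lift off slowly, then look.

Emit:
send_rows:
  motion:
    - {"tx":0,"ty":0,"tz":-0.01,"rx":0,"ry":0,"rz":0,"gripper":1}
    - {"tx":0,"ty":0,"tz":-0.04,"rx":0,"ry":0,"rz":0,"gripper":1}
    - {"tx":0.02,"ty":0,"tz":-0.06,"rx":0,"ry":0,"rz":0,"gripper":1}
    - {"tx":0.06,"ty":0,"tz":0,"rx":0,"ry":0,"rz":0,"gripper":1}
    - {"tx":0.06,"ty":0,"tz":0,"rx":0,"ry":0,"rz":0,"gripper":1}
    - {"tx":0,"ty":0,"tz":0,"rx":0,"ry":0,"rz":0,"gripper":1}
    - {"tx":0,"ty":0,"tz":0,"rx":0,"ry":0,"rz":0,"gripper":1}

```text
time_s: 16.08
ee_pos: [603.0, 206.5, 161.8]
ee_rot: [-180.0, -0.2, 77.8]
force: [-0.5, -0.3, -0.8]
gripper_width: 0.9
gripper_force: 0.0
```

```bash
python3 -c "
from h import *
d=grab('side'); cv2.imwrite('pics/s5.png',cv2.resize(d['frame'][200:480,170:430],None,fx=2.1,fy=2.1,interpolation=cv2.INTER_CUBIC)[:,:,::-1])
plan(((-192,0,140),0),((-192,0,78),0))"
```

```text
t 16.12 clampTCP [-1.854e+02 -1.000e-01  1.619e+02] F [ 0.2  0.1 -0.5] w 0.2 z [-0.004 -0.    -1.   ] q [18. 26. 86.  0. 68. 30.]
(-192, 0, 140) 0 shift [0.013 0.    0.044] turn [-0.001 -0.008  0.   ]
(-192, 0, 78) 0 shift [0.    0.    0.124] turn [0. 0. 0.]
```

View pics/s5.png

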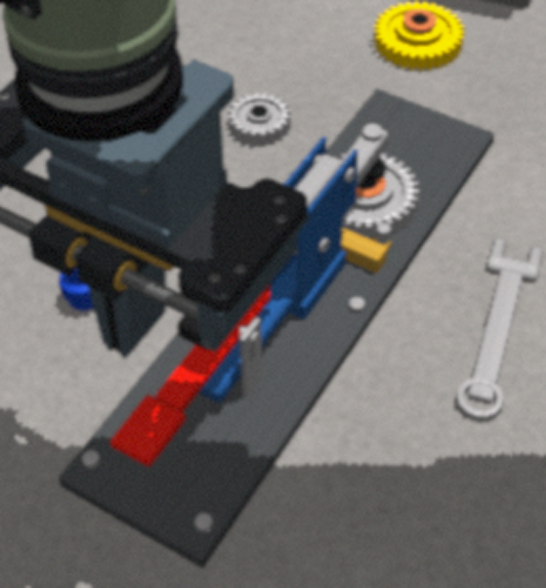

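The handle is down, the jaw holds the bush by itself, and the red paddle is clear. I'll move over the paddle and press it.

Emit:
send_rows:
  motion:
    - {"tx":0.013,"ty":0,"tz":0.056,"rx":0,"ry":0,"rz":0,"gripper":1}
    - {"tx":0,"ty":0,"tz":0.056,"rx":0,"ry":0,"rz":0,"gripper":1}
    - {"tx":0,"ty":0,"tz":0.056,"rx":0,"ry":0,"rz":0,"gripper":1}
    - {"tx":0,"ty":0,"tz":0,"rx":0,"ry":0,"rz":0,"gripper":1}

```text
time_s: 16.62
ee_pos: [603.0, 212.3, 76.0]
ee_rot: [-179.7, -0.1, 77.7]
force: [0.5, -0.2, 0.3]
gripper_width: 0.5
gripper_force: 0.0
```

Emit:
send_rows:
  motion:
    - {"tx":0,"ty":0,"tz":0.01,"rx":0,"ry":0,"rz":0,"gripper":1}
    - {"tx":0,"ty":0,"tz":0.01,"rx":0,"ry":0,"rz":0,"gripper":1}
    - {"tx":0,"ty":0,"tz":0.008,"rx":0,"ry":0,"rz":0,"gripper":1}

```text
time_s: 17.0
ee_pos: [605.7, 214.0, 65.1]
ee_rot: [179.8, -0.4, 77.8]
force: [1.0, -0.6, 2.5]
gripper_width: 0.6
gripper_force: 1.2
```

Emit:
send_rows:
  motion:
    - {"tx":0,"ty":0,"tz":0.008,"rx":0,"ry":0,"rz":0,"gripper":1}
    - {"tx":0,"ty":0,"tz":0.008,"rx":0,"ry":0,"rz":0,"gripper":1}

```text
time_s: 17.25
ee_pos: [605.1, 213.9, 56.2]
ee_rot: [179.9, -0.3, 77.8]
force: [1.3, -1.0, 2.6]
gripper_width: 0.5
gripper_force: 1.1
```

Emit:
send_rows:
  motion:
    - {"tx":0,"ty":0,"tz":0.008,"rx":0,"ry":0,"rz":0,"gripper":1}
    - {"tx":0,"ty":0,"tz":0.008,"rx":0,"ry":0,"rz":0,"gripper":1}

```text
time_s: 17.5
ee_pos: [604.6, 213.9, 47.8]
ee_rot: [-180.0, -0.3, 77.8]
force: [0.5, -1.3, 3.7]
gripper_width: 0.3
gripper_force: 1.4
```

```bash
python3 -c "
from h import *
d=grab('top'); cv2.imwrite('pics/t6.png',cv2.resize(d['frame'][170:320,150:430],None,fx=2.85,fy=2.85,interpolation=cv2.INTER_CUBIC)[:,:,::-1])
plan()"
```

```text
t 17.55 clampTCP [-193.2   -0.3   47.3] F [0.  1.5 2.7] w 0.5 z [-0.005 -0.001 -1.   ] q [18. 32. 93.  0. 55. 30.]
```

View pics/t6.png

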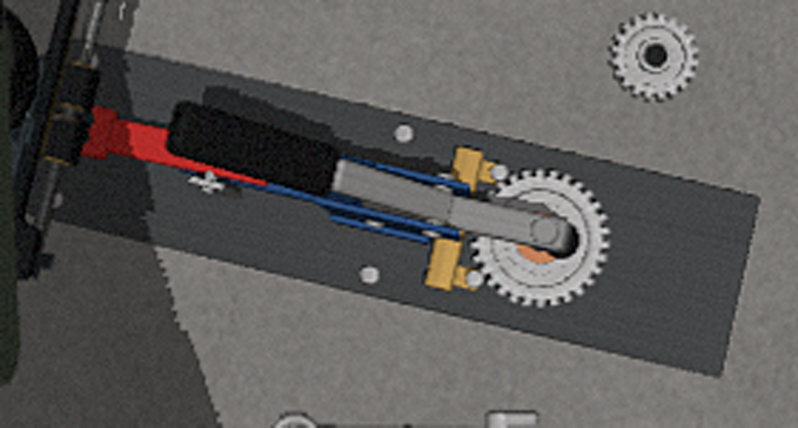

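The pliers have sprung wide open: the handle and jaw look as in the first view, and the gear is on both pins. I'll ease off the lever and retreat.

Emit:
send_rows:
  motion:
    - {"tx":0,"ty":0,"tz":-0.02,"rx":0,"ry":0,"rz":0,"gripper":1}
    - {"tx":0,"ty":0,"tz":-0.03,"rx":0,"ry":0,"rz":0,"gripper":1}
    - {"tx":0.01,"ty":0,"tz":-0.06,"rx":0,"ry":0,"rz":0,"gripper":1}
    - {"tx":0.03,"ty":0,"tz":-0.1,"rx":0,"ry":0,"rz":0,"gripper":1}
    - {"tx":0.06,"ty":-0.06,"tz":-0.06,"rx":0,"ry":0,"rz":0,"gripper":1}
    - {"tx":0.06,"ty":-0.06,"tz":0,"rx":0,"ry":0,"rz":0,"gripper":1}
    - {"tx":0.06,"ty":-0.06,"tz":0,"rx":0,"ry":0,"rz":0,"gripper":1}
    - {"tx":0.06,"ty":-0.06,"tz":0,"rx":0,"ry":0,"rz":0,"gripper":1}
    - {"tx":0,"ty":0,"tz":0,"rx":0,"ry":0,"rz":0,"gripper":1}
    - {"tx":0,"ty":0,"tz":0,"rx":0,"ry":0,"rz":0,"gripper":1}

```text
time_s: 18.8
ee_pos: [517.0, 375.1, 184.3]
ee_rot: [180.0, -0.3, 77.8]
force: [0.8, 0.2, 0.2]
gripper_width: 0.3
gripper_force: 0.0
```

```bash
python3 -c "
from h import *
d=grab('top')['frame'].astype(int); a=cv2.imread('pics/top0.png')[:,:,::-1].astype(int); b=cv2.imread('pics/t4.png')[:,:,::-1].astype(int)
c=cv2.resize(d[190:300,260:400].astype(np.uint8),None,fx=5,fy=5,interpolation=cv2.INTER_CUBIC).astype(int)
for n,(y0,y1,x0,x1) in dict(handle=(195,240,205,275),lever=(200,225,158,210),spare=(172,208,360,398),fit=(140,165,242,268),wrench=(312,338,242,342)).items(): print(n,np.abs(d[y0:y1,x0:x1]-a[y0:y1,x0:x1]).mean().round(1))
def red(i): m=(i[...,0]>150)&(i[...,1]<60); return np.argwhere(m).mean(0),m.sum()
print(red(a[190:260,150:290]),red(d[190:260,150:290]))
print('gear vs t4',np.abs(c[200:430,280:450]-b[200:430,280:450]).mean().round(1),np.abs(c[100:250,150:330]-b[100:250,150:330]).mean().round(1))
plan()"
```

```text
handle 5.1
lever 3.7
spare 3.1
fit 3.5
wrench 3.0
(array([26.21840659, 36.27472527]), np.int64(728)) (array([26.19645293, 36.22783083]), np.int64(733))
gear vs t4 13.9 9.5
t 18.85 clampTCP [-332.  -119.6  184.2] F [-0.4  0.6  0. ] w 0.0 z [-0.005  0.    -1.   ] q [35. 25. 84.  0. 71. 47.]
```

```bash
python3 -c "
from h import *
d=grab('top')['frame']
c=cv2.resize(d[190:300,260:400],None,fx=5,fy=5,interpolation=cv2.INTER_CUBIC)[:,:,::-1]
b=cv2.imread('pics/t4.png')
for n,(y0,y1,x0,x1) in dict(gear=(350,445,320,440),gear2=(190,260,360,500),gear_R=(260,400,470,525),stop=(150,240,240,340),bolts=(100,150,130,190)).items():
    r=cv2.matchTemplate(np.ascontiguousarray(c[y0-20:y1+20,x0-20:x1+20]),b[y0:y1,x0:x1],cv2.TM_CCOEFF_NORMED);_,v,_,p=cv2.minMaxLoc(r);print(n,round(v,3),p[0]-20,p[1]-20)
"
```

```text
gear 0.994 0 0
gear2 0.997 0 0
gear_R 0.983 0 0
stop 0.997 0 0
bolts 0.996 0 0
```

The gear hasn't moved from the pins, the lever and handle are back up, and the bystanders are undisturbed.

```bash
python3 -c "
from workcell import env
print(env.job_done())"
```

```text
the job is handed in; nothing more can be done
None
```

I handed the job in at about 19 s: the gear is on both pins, the pliers locked on the bush and were released wide open, the lever is back up, and the camera check found the spare gear, fitting and wrench unmoved; I could not measure the bush depth directly.

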